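Set the slide stop, index the housing to the third stop and hold it

TASK

Set up the small milled housing for deburring: first pull the black tab of the sprung slide stop out until its pointer is level with the set pointer beside the rail, and let go of it there. Then turn the black bar knob of the index head clockwise, counting the clicks, from home to the third stop, and finish while still gripping the knob and holding it there, because its spring would turn it home. Do not shift the set pointer, and leave the other things on the bench where they are.

Things in the scene. Friction and masses are not known exactly. Their poses are not given: they have to be found in the camera images.
- slide_stop: Slide stop: low rail on a steel foot 270 x 100 mm, fixed to the bench on one side, index head on the other. Origin under the rail's middle, x along the rail; the slide pulls out towards -x (roughly to the robot). Slide home is at x = +50 mm, travel 110 mm. Pull: 5 N brake friction plus a 25 N/m spring; the brake keeps the slide where it is let go. A grey spring box 42 mm high begins at x = 100 mm.
- slide_grip (a point): Grip point in the slide's black upright tab, 74 mm above the bench. Tab: 18 mm thick along the rail (x), 36 mm wide across it, its top 22 mm above this point, free all round down to 22 mm below it and along the rail to 32 mm. Axes as slide_stop. Starts at home.
- slide_pointer (a point): Tip of the steel pointer blade, 4 mm thick, on the +y side of the slide (29 mm from the rail's centre line), rigid with the tab and level with the tab's centre along x; 52 mm above the bench. Axes as slide_stop.
- set_pointer (a point): Tip of the upright steel blade, 4 mm thick, on the small dark set block on a strip beside the rail (32 mm from the centre line, +y side), 52 mm above the bench. It marks the wanted length, 30 to 85 mm out from the slide's home, new each run: pull the slide until slide_pointer has the same x along the rail. Clamped (over 40 N to shift). Axes as slide_stop.
- index_head: Grey housing 270 x 120 x 50 mm high on a steel foot, fixed to the bench. Origin on the bench under the knob's axis, near the end nearest the robot; x along the housing to the work plate, whose axis is at x = 140 mm. The plate carries a small milled housing, at most 102 mm above the bench, within 45 mm of that axis, and turns with the knob.
- knob_grip (a point): On the knob's vertical axis, 104 mm above the bench, in its black bar grip: bar 56 mm long along the point's x, 16 mm thick along y, top 20 mm above this point; flat steel dial of 45 mm radius 26 mm below it. The point turns with the knob; at home its x is that of index_head.
- index_knob (a joint): Knob angle, rad, growing clockwise seen from above. Starts at home, 0, against a hard stop. Click stops every 22.5 degrees: first 0.393, second 0.785, third 1.178, two more follow. A return spring (0.04 N m at home, plus 0.06 N m per rad) with a click ripple of 0.05 N m (resistance rises before each crest and falls into each stop) turns it home when let go.
- screwdriver: screwdriver, about 200 mm, lying in the middle of the bench; a bystander
- spacer: small steel ring 32 mm wide, 12 mm high; a bystander; origin under it
- oil_bottle: white bottle 60 mm wide, 150 mm high; a bystander; origin under it
- spanner: open-ended spanner lying flat; a bystander; origin under it
- bolt_jar: glass jar 68 mm wide, 80 mm high; a bystander; origin under it
- bracket: loose milled aluminium bracket, 70 x 50 x 38 mm; a bystander; origin under it

How it is judged:
On the way, in this order (a step that is already met when the one before it is completed fails the run):
1. the slide's pointer is level with the set pointer and the tab is let go (x of slide_pointer in the frame of set_pointer between -0.006 and 0.006 m and contact force between the fingers and slide below 0.1 N), for 0.2 s.
2. the knob is gripped and held in its third stop (value of joint index_knob between 1.038 and 1.318 rad and contact force between the fingers and index_knob above 1.5 N), for 0.3 s.
At the end, for the whole second after the job is handed in: The slide's pointer is level with the set pointer within 6 mm, the slide released; the knob stands still in its third stop (1.178 rad within 0.14 rad), gripped by the fingers with at least 1.5 N (all of step 1 and all of step 2 and contact force between the arm and slide below 0.1 N and velocity of joint index_knob between -0.1 and 0.1 rad/s); the arm keeps its last pose, push and grip.
It fails at once if the set pointer was shifted by more than 4 mm (distance of set_pointer from where it was at the start of the episode above 0.004 m).
It fails at once if another thing on the bench was shifted by more than 30 mm (distance of any of screwdriver, spacer, oil_bottle, spanner, bolt_jar, bracket from where it was at the start of the episode above 0.03 m).
It also fails if it takes over 54 s, if anything falls off the work surface, if the arm or the gripper's body presses on something with over 40 N, if the wrist force passes 120 N, or if a joint passes its speed limit or range.

ROBOT

A 6-joint arm with a two-finger parallel gripper is mounted at the origin on the work surface. World frame = base frame: x ahead of the robot, y to its left, z up, the work surface at z = 0. Lengths are in m, angles in rad, forces in N, time in s.
With the tool pointing down it reaches from about 0.375 to 0.9 m from the base axis. Payload 3.1 kg.
Tool frame: the origin (TCP) lies on the centre line of the jaws, within the pads' length; the fingertips stand 14 mm ahead of it and the grasp point (between the pads) lies 5 mm behind it; z points along the fingers, y is the line along which they close (so a half turn about z gives the same grasp; the last joint's range is limited). The gripper opens to 85 mm and grips with 20 to 120 N. Pads are 22 mm wide; open, the fingers measure 114 mm over their backs; the gripper's body (76 mm by 85 mm) begins 54 mm behind the grasp point. The pads swing forward as they close: fully open they stand 13 mm farther back than shut.
Start: joints at [1.149, 0.527, 1.433, -0, 1.181, -0.178], TCP at [0.15, 0.607, 0.206] pointing down, gripper open.
Joint ranges: [-3.08, 3.08], [-0.75, 2.2], [0.22, 2.44], [-1.43, 4.57], [0, 2.65], [-2.85, 2.85]. Speed limits (rad/s): [2.79, 2.79, 3.14, 3.14, 3.14, 3.14].

INTERFACE

Orientations are given as a rotation vector (axis times angle).
In Python, from workcell import status, vision, workorder gives the robot as it stands.
- The arm moves only by the tool step_arm, never from a script. Its argument "targets" is a list of rows, each a list of 3 entries, a list of its own where there are three numbers: the turn, a rotation vector about the world's x, y, z in degrees, then the shift along the world's x, y, z in cm, then the opening, from 0 (shut) to 1 (fully open). A call has exactly 8 rows; each row is the pose to reach, as a shift and turn from the pose commanded when the call began; what a row does not reach only later rows make up. A row lasts 1/12 s, in which the tool goes at most 41.7 mm and 7.16 degrees, less where a joint would pass 70% of its speed; a pose out of reach is approached as far as the arm can. A call with a gripper value outside its range is refused whole. The fingers move at their own pace and stop on an object; the grip force is fixed at half the most. Time passes only in rows, so rows that repeat a pose let the fingers close, or fill a call up. It gives the time, the measured TCP pose, the force, the opening and the grip force at its end, in the units of the state.
- status.observe(): the state, without advancing time (a new reading comes with each control period).
- vision.camera(name): name is "scene" or "top" or "wrist"; returns (picture, depth): 480x640x3 uint8, red, green, blue; 480x640 float32, m along the optical axis (not along the pixel's ray), 0 where there is no reading.
- vision.camera_info(name): a dict with "K" (3x3 intrinsics, pixels), "k1" (the pictures are not rectified: a ray, as slopes to the right and down, at radius r is drawn at 1 + k1 r^2 times it, then the intrinsics apply), "origin" and "attitude" of the camera in the world. Camera axes: x right, y up, looking along -z (the intrinsics and any distortion apply to the point x, -y, -z); pixel columns grow to the right and rows downward; lengths in m; the calibration is good to about 2 mm. A picture is of the moment at which its call begins: read the wrist's pose just before it. camera_info takes no time and is no camera call; for the wrist camera it gives the pose at the moment of the call.
- workorder.sign_off(): hands the job in; it is judged then, once.
The state is a dict: "clock": time; "joint_pos": joint angles; "qd": joint speeds; "tau": joint torques, N m; "tcp_pos": TCP position; "tcp_rot": TCP orientation; "force": force on the tool from outside, world axes, zero at the start; "wrist_torque": the same for the moment, N m; "grip_width": opening from 0.0 (shut) to 1.0 (fully open); "finger_force": force on a finger pad.
Only numpy, scipy, OpenCV 4.12 (cv2) and the standard library are available. Lean on these libraries where they do the work, as an engineer would, in place of code of your own. Each camera call takes 0.05 s, during which the arm holds its last target. There are 200 camera calls.

## Working session

There is one attempt and no reset: what is moved stays moved. The work goes in short steps, Python scripts to look and compute and a tool call to move; the robot and the scene stay as the last step left them, time stands still between calls to the robot, and variables do not carry over. Pictures are saved under pics/ and viewed, at most 10 in all, crops included, and the job is handed in when it is done.

Besides the shell and the picture viewer there is one more tool, called after "Request:" as name([rows], argument=value, ...), one row to a line, values as JSON. step_arm: Moves the arm, as the interface text tells. Its arguments: {"type":"object","properties":{"targets":{"type":"array"}},"required":["targets"]}

```bash
mkdir -p pics; ls; cat > h.py <<'E'
import numpy as np, cv2
from workcell import status, vision, workorder
def snap(n, save=None):
    i=vision.camera_info(n); p,d=vision.camera(n)
    np.savez(f'{n}.npz',p=p,d=d,K=i['K'],k1=i['k1'],o=i['origin'],a=i['attitude'])
    if save: cv2.imwrite(f'pics/{save}.png',p[:,:,::-1])
    return p,d,i
E
python3 - <<'E'
from h import *
print(status.observe())
for n in ("top","scene"):
    p,d,i=snap(n,n+"0"); print(i)
E
```

```text
pics
{'clock': 0.0, 'joint_pos': array([ 1.14949859e+00,  5.28499781e-01,  1.43391943e+00,  4.96787642e-06,
        1.18139594e+00, -1.78475041e-01]), 'qd': array([-1.86491798e-04,  2.21683248e-05, -8.23833789e-04, -1.72590459e-03,
       -4.58180487e-04,  1.96864250e-04]), 'tau': array([ 7.23050307e-04, -4.42343330e+01, -1.78036165e+01, -4.00362001e-05,
        8.22141417e-03, -5.28666604e-06]), 'tcp_pos': array([0.14990759, 0.60595182, 0.20510759]), 'tcp_rot': array([-0.38041129, -3.11780823,  0.00333244]), 'force': array([ 0.15389175, -0.286296  ,  0.43369293]), 'wrist_torque': array([ 0.0323953 , -0.03133572,  0.00620305]), 'finger_force': 0.0, 'grip_width': 1.0000609438583334}
{'K': array([[577.60145939,   0.        , 320.79339687],
       [  0.        , 577.60145939, 245.99501294],
       [  0.        ,   0.        ,   1.        ]]), 'k1': -0.09158521524960252, 'origin': array([0.25384672, 0.02074785, 1.62092452]), 'attitude': array([ 0.13696508, -0.16363939, -1.5515727 ])}
{'K': array([[460.49695192,   0.        , 311.78936568],
       [  0.        , 460.49695192, 243.8917877 ],
       [  0.        ,   0.        ,   1.        ]]), 'k1': -0.05729189244338161, 'origin': array([ 1.29418846, -0.19028821,  0.75188797]), 'attitude': array([0.73264837, 0.58225613, 1.22976636])}
```

View pics/top0.png

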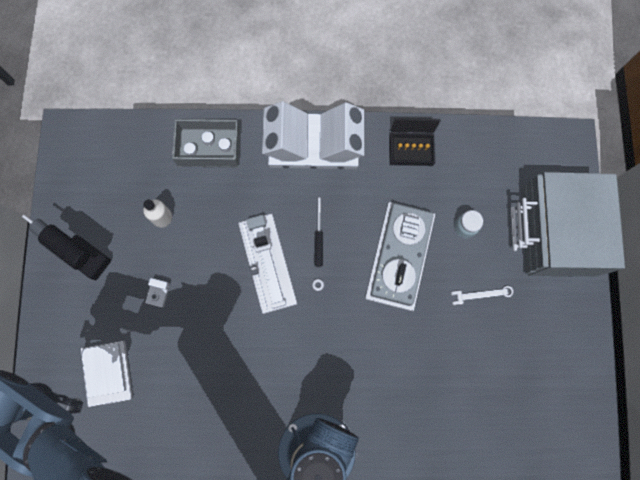

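View pics/scene0.png

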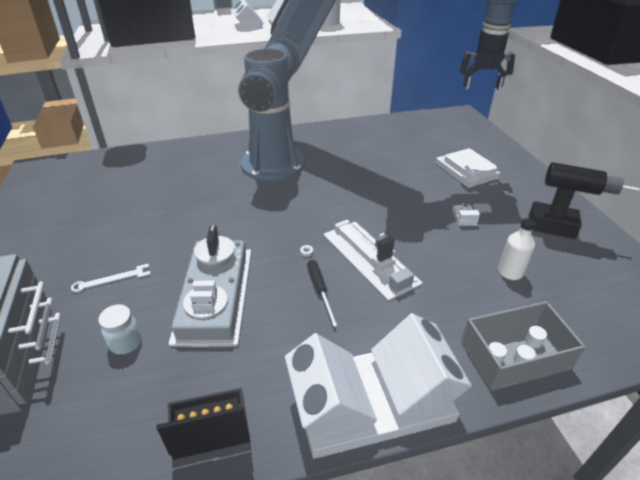

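The top picture shows the slide stop, with its black tab near (262,241) and the rail running down to about (280,305). The index head's knob bar is near (401,273) and its plate near (410,228). The screwdriver is at (318,230) and the spacer at (318,285). I'll measure both fixtures from depth.

```bash
cat >> h.py <<'E'
from scipy.spatial.transform import Rotation as R
def load(n): return np.load(f'{n}.npz')
def cloud(s):
    "world xyz image (480x640x3), nan where no depth"
    v,u=np.mgrid[:480,:640].astype(float)
    q=cv2.undistortPoints(np.stack([u.ravel(),v.ravel()],1)[:,None],s['K'],np.array([float(s['k1']),0,0,0])).reshape(480,640,2)
    d=s['d'].astype(float); d=np.where(d>0,d,np.nan)
    c=np.stack([q[...,0]*d,-q[...,1]*d,-d],-1)
    return c@R.from_rotvec(s['a']).as_matrix().T+s['o']
def ray(s,u,v,z):
    "world point on pixel's ray at height z"
    q=cv2.undistortPoints(np.array([[[u,v]]],float),s['K'],np.array([float(s['k1']),0,0,0])).ravel()
    r=R.from_rotvec(s['a']).as_matrix()@np.array([q[0],-q[1],-1]); return s['o']+r*(z-s['o'][2])/r[2]
def proj(s,P):
    c=(np.atleast_2d(P)-s['o'])@R.from_rotvec(s['a']).as_matrix()
    return cv2.projectPoints(c*[1,-1,-1],np.zeros(3),np.zeros(3),s['K'],np.array([float(s['k1']),0,0,0]))[0].reshape(-1,2)
E
python3 - <<'E'
from h import *
s=load('top'); W=cloud(s); g=s['p'].mean(-1)
def rect(m):
    P=W[m][:,:2]; r=cv2.minAreaRect((P*1000).astype(np.float32)); return len(P),r,np.median(W[m][:,2])
box=lambda a,b,c,d:(np.indices((480,640))[1]>=a)&(np.indices((480,640))[1]<=b)&(np.indices((480,640))[0]>=c)&(np.indices((480,640))[0]<=d)
z=W[...,2]
B=box(230,302,205,318); print('slide foot',rect(B&(g>150)))
m=B&(z>.08)&(z<.11); print('tab',rect(m),W[m].mean(0))
B=box(360,440,195,315); print('head',rect(B&(z>.04)&(z<.06)), 'head+',rect(B&((g>150)|(z>.03))))
m=B&(z>.11)&(z<.14); print('bar',rect(m),W[m].mean(0))
print('bench z',np.nanmedian(z[330:340,340:440]))
cv2.imwrite('pics/crop1.png',cv2.resize(s['p'][195:320,225:445,::-1],None,fx=3.6,fy=3.6,interpolation=cv2.INTER_CUBIC))
E
```

```text
slide foot (3011, ((519.1573486328125, 147.1081085205078), (274.3804931640625, 96.05062103271484), 17.886690139770508), np.float64(nan))
tab (84, ((564.3968505859375, 162.3206024169922), (16.238107681274414, 35.75843811035156), 15.7559175491333), np.float64(0.09519742570359557)) [0.56433328 0.16177656 0.09480495]
head (2679, ((544.0512084960938, -231.76129150390625), (121.45446014404297, 269.84033203125), 76.15135192871094), np.float64(0.051023107264230205)) head+ (4815, ((543.4790649414062, -233.39796447753906), (139.04319763183594, 289.8841247558594), 75.70934295654297), np.float64(nan))
bar (142, ((476.8097229003906, -214.8112335205078), (16.708288192749023, 56.22428512573242), 76.2671127319336), np.float64(0.1234210558704587)) [ 0.47675146 -0.21451642  0.1232493 ]
bench z 0.0006342646066974655
```

View pics/crop1.png

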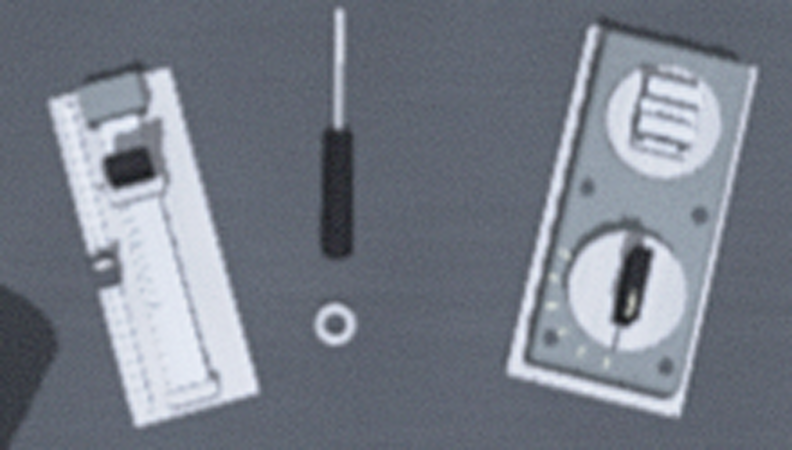

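```bash
python3 - <<'E'
from h import *
s=status.observe(); i=vision.camera_info('wrist')
T=R.from_rotvec(s['tcp_rot']); C=R.from_rotvec(i['attitude'])
print(T.as_matrix().round(3)); print('cam in tool',T.inv().apply(i['origin']-s['tcp_pos'])); print('view dir in tool',T.inv().apply(C.apply([0,0,-1])),'up',T.inv().apply(C.apply([0,1,0]))); print(i['K'],i['k1'])
E
```

```text
[[-0.971  0.24  -0.001]
 [ 0.24   0.971 -0.002]
 [ 0.    -0.002 -1.   ]]
cam in tool [ 8.40612918e-02 -2.14856351e-05 -1.66598358e-01]
view dir in tool [-3.29305217e-01  7.20056491e-04  9.44223255e-01] up [9.44223506e-01 2.75376651e-05 3.29305284e-01]
[[354.53155849   0.         318.45947449]
 [  0.         354.53155849 246.14930924]
 [  0.           0.           1.        ]] 0.022774702978603678
```

Request:
step_arm([
  [[0,0,-7],[2.7,-2.9,0],1],
  [[0,0,-14],[5.4,-5.8,0],1],
  [[0,0,-21],[8.1,-8.7,0],1],
  [[0,0,-28],[10.8,-11.6,0],1],
  [[0,0,-35],[13.5,-14.5,0],1],
  [[0,0,-42],[16.2,-17.4,0],1],
  [[0,0,-49],[18.9,-20.3,0],1],
  [[0,0,-56],[21.6,-23.2,0],1],
])

```text
clock: 0.77
tcp_pos: [0.3669, 0.3729, 0.2059]
tcp_rot: [-1.807, -2.569, 0.001]
force: [0.6, 0.9, 0.2]
grip_width: 1.002
finger_force: 0.0
```

Request:
step_arm([
  [[0,0,-4],[2.7,-2.9,0],0.6],
  [[0,0,-4],[5.4,-5.8,0],0.6],
  [[0,0,-4],[8.1,-8.7,0],0.6],
  [[0,0,-4],[10.8,-11.6,0],0.6],
  [[0,0,-4],[13.5,-14.5,0],0.6],
  [[0,0,-4],[16.2,-17.4,0],0.6],
  [[0,0,-4],[18.9,-20.3,0],0.6],
  [[0,0,-4],[18.9,-20.8,0],0.6],
])

```text
clock: 1.43
tcp_pos: [0.5612, 0.1617, 0.206]
tcp_rot: [1.892, 2.501, 0.003]
force: [0.3, 0.7, 0.7]
grip_width: 0.602
finger_force: 0.0
```

```bash
python3 - <<'E'
from h import *
s=status.observe(); print(s['clock'],s['tcp_pos'],R.from_rotvec(s['tcp_rot']).as_matrix()[:,1],s['joint_pos'],s['grip_width'])
snap('wrist','wrist1')
E
```

```text
1.4333 [0.56119482 0.16167559 0.20602032] [0.96225731 0.27209724 0.0048939 ] [ 0.09064103  0.47011773  1.54206451 -0.00270672  1.12397639 -0.18376294] 0.6020608991867907
```

View pics/wrist1.png

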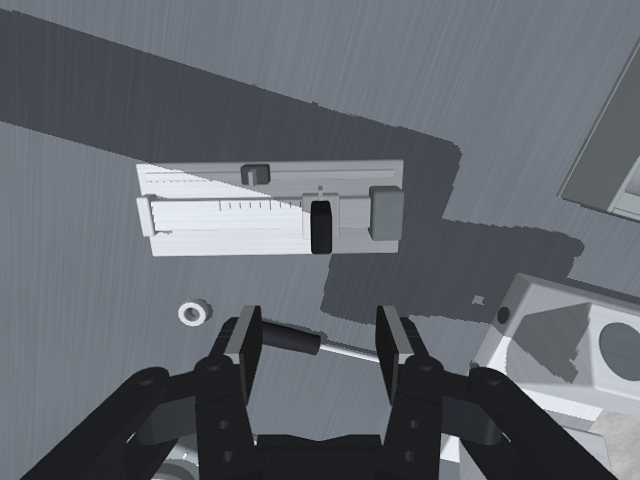

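The wrist picture shows the rail lying level in the frame. The tab is at about (321,227), the slide pointer tip near (320,188), and the set block with its blade near (253,176). I'll enlarge the pointers and fit the slide's direction.

```bash
python3 - <<'E'
from h import *
s=load('wrist'); W=cloud(s); g=s['p'].astype(float).mean(-1); z=W[...,2]
I=np.indices((480,640)); v,u=I
B=(u>130)&(u<415)&(v>150)&(v<265)
m=B&(z>.003)&(z<.025)&(v>205); 
# foot front edge & back edge: last rows with z>3mm
for name,sel in (('front',slice(None)),):
    E=[]
    for c in list(range(160,305,5))+list(range(340,390,5)):
        col=np.where((z[230:275,c]>.003))[0]
        if len(col): E.append(W[230+col[-1],c])
    E=np.array(E); l=cv2.fitLine((E[:,:2]*1000).astype(np.float32),cv2.DIST_HUBER,0,.01,.01).ravel(); print('yaw front',np.degrees(np.arctan2(l[1],l[0])),np.median(E[:,2]))
m=B&(z>.09)&(z<.105); P=W[m]; print('tab top',len(P),cv2.minAreaRect((P[:,:2]*1000).astype(np.float32)),P.mean(0))
m=B&(z>.03)&(z<.047)&(u>360); P=W[m]; print('box',cv2.minAreaRect((P[:,:2]*1000).astype(np.float32)),np.median(P[:,2]))
np.set_printoptions(linewidth=200,precision=0,suppress=True)
print('z set block'); print(z[160:192:1,238:274:2]*1000)
print('z slide ptr'); print(z[178:204:1,308:334:2]*1000)
cv2.imwrite('pics/crop2.png',cv2.resize(s['p'][155:230,230:350,::-1],None,fx=6,fy=6,interpolation=cv2.INTER_CUBIC))
E
```

```text
yaw front 16.62173 0.0062675420975854546
tab top 913 ((565.4176025390625, 160.50279235839844), (18.01367950439453, 35.96266174316406), 16.48317527770996) [0.56537406 0.16125428 0.09440282]
box ((627.6666259765625, 179.00413513183594), (30.2106990814209, 49.82587814331055), 16.69053077697754) 0.040705775860429394
z set block
[[-1. -1. -1. -1. -1. -3. -2. -2. -3. -2. -2. -2. -0. -2. -2. -1. -2. -1.]
 [-2.  0.  2.  1.  2.  2.  3.  3.  3.  3.  3.  4.  5.  5.  4.  6. -0. -1.]
 [ 6.  5.  7.  6.  8.  6.  7.  7.  6.  6.  7.  6.  7.  6.  5.  3.  6.  6.]
 [ 6.  6.  6.  7.  6.  7.  7.  6.  6.  5. 13. 13. 13.  6.  6.  6.  6.  5.]
 [ 6.  7.  8. 19. 21. 21. 22. 21. 20. 20. 23. 22. 14. 13. 14. 13.  7.  7.]
 [ 7.  7.  6. 28. 27. 28. 28. 27. 29. 30. 28. 23. 23. 22. 23. 18.  7.  8.]
 [ 7.  6. 30. 30. 30. 30. 29. 30. 30. 30. 30. 28. 30. 30. 30. 24.  6.  8.]
 [ 6.  7. 31. 30. 30. 30. 30. 29. 31. 30. 31. 31. 30. 30. 29. 25.  6.  7.]
 [ 5.  7. 32. 32. 30. 30. 31. 31. 31. 30. 30. 31. 31. 29. 31. 26.  8.  7.]
 [ 6.  7. 31. 32. 30. 31. 30. 31. 31. 30. 31. 32. 31. 29. 31. 27.  7.  7.]
 [ 6.  7. 30. 30. 29. 32
[... 2369 characters left out ...]
7.  6.  7. 50. 51.  8.  7.  7.  6.  7.]
 [ 6.  8.  7.  6.  6.  7. 48. 51.  7.  7.  8.  7.  8.]
 [29. 28. 27. 28. 28. 27. 50. 51. 29. 29. 28. 30. 29.]
 [34. 32. 32. 32. 33. 33. 51. 51. 34. 34. 33. 35. 34.]
 [38. 36. 39. 37. 38. 38. 51. 51. 38. 39. 38. 39. 39.]
 [41. 40. 39. 39. 40. 41. 51. 50. 40. 40. 41. 41. 41.]
 [39. 40. 40. 41. 41. 42. 51. 52. 41. 41. 40. 40. 42.]
 [40. 41. 42. 41. 40. 41. 51. 51. 41. 40. 40. 40. 41.]
 [41. 41. 41. 40. 42. 41. 50. 51. 41. 41. 40. 40. 41.]
 [41. 40. 42. 41. 42. 40. 51. 52. 40. 41. 41. 41. 41.]
 [40. 41. 41. 46. 46. nan 46. 47. 47. 47. 45. 41. 41.]
 [40. 41. 47. 50. 51. 50. 51. 51. 52. 51. 51. 42. 41.]
 [41. 40. 51. 56. 56. 55. 55. 55. 54. 55. 54. 41. 41.]]
```

View pics/crop2.png

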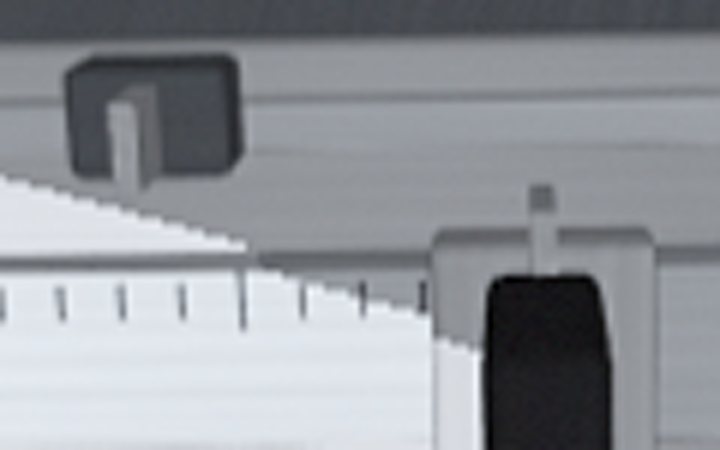

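The crop shows the set blade's top at about (250,178) in full-picture pixels and the slide's blade at about (320,192). Both sit at about 51 mm in depth, which matches the 52 mm given. Next I'll compute the pull length and how far the arm has to go to reach the tab.

```bash
python3 - <<'E'
from h import *
s=load('wrist'); W=cloud(s); z=W[...,2]; v,u=np.indices((480,640))
a=np.radians(16.6); ex=np.array([np.cos(a),np.sin(a)]); ey=np.array([-ex[1],ex[0]])
for lo in(.047,.049):
    for nm,m in (('set',(u>240)&(u<262)&(v>170)&(v<188)),('sl',(u>312)&(u<330)&(v>189)&(v<200))):
        P=W[m&(z>lo)&(z<.055)]; X=P[:,:2]@ex; print(nm,len(P),'x range/mid',X.min(),X.max(),(X.min()+X.max())/2,np.median(X),'y',(P[:,:2]@ey).min(),(P[:,:2]@ey).max())
        for n in [1]: 
            pass
print('set via ray',[ray(s,uu,178,.052)[:2]@ex for uu in (248.3,252.8)],'slide',[ray(s,uu,194,.052)[:2]@ex for uu in (318.2,322.3)])
m=(u>300)&(u<340)&(v>195)&(v<260)&(z>.092)&(z<.1);P=W[m]; c=np.array(cv2.minAreaRect((P[:,:2]*1000).astype(np.float32))[0])/1000
print('tab',c,c@ex,c@ey)
st=status.observe(); print('to tab cm',(c-st['tcp_pos'][:2])*100,'toolyaw',np.degrees(np.arctan2(*R.from_rotvec(st['tcp_rot']).as_matrix()[[1,0],1])))
E
```

```text
set 80 x range/mid 0.5231129944638442 0.5274037841642872 0.5252583893140657 0.5255018276039092 y 0.024345312335481074 0.037645796329877725
sl 40 x range/mid 0.5864654742704002 0.5893197760542639 0.587892625162332 0.587899730859029 y 0.012326729525582211 0.020803096421487147
set 75 x range/mid 0.5231129944638442 0.5274037841642872 0.5252583893140657 0.525441078339041 y 0.024345312335481074 0.037645796329877725
sl 39 x range/mid 0.5864654742704002 0.5893197760542639 0.587892625162332 0.5883012808035516 y 0.012326729525582211 0.020803096421487147
set via ray [np.float64(0.5234767870465081), np.float64(0.527491980726873)] slide [np.float64(0.5857985401960505), np.float64(0.5895300009583022)]
tab [0.56559967 0.16036783] 0.5878421553351526 -0.007901136300171191
to tab cm [ 0.76727127 -0.25462241] toolyaw 15.798280984577376
```

Request:
step_arm([
  [[0,0,0.5],[0.5,-0.3,-1],0.6],
  [[0,0,0.5],[1.0,-0.6,-2.5],0.6],
  [[0,0,0.5],[1.0,-0.6,-4.5],0.6],
  [[0,0,0.5],[1.0,-0.6,-6],0.6],
  [[0,0,0.5],[1.0,-0.6,-7],0.6],
  [[0,0,0.5],[1.0,-0.6,-7],0.6],
  [[0,0,0.5],[1.0,-0.6,-7],0.6],
  [[0,0,0.5],[1.0,-0.6,-7],0.6],
])

```text
clock: 2.15
tcp_pos: [0.5655, 0.1614, 0.1367]
tcp_rot: [1.876, 2.519, 0.001]
force: [-0.5, -1.0, 1.1]
grip_width: 0.601
finger_force: 0.0
```

```bash
python3 - <<'E'
from h import *
st=status.observe(); print(st['tcp_pos'],st['qd'].round(3)); c=np.array([.5655,.1605]); print('to tab cm',(c-st['tcp_pos'][:2])*100,'toolyaw',np.degrees(np.arctan2(*R.from_rotvec(st['tcp_rot']).as_matrix()[[1,0],1])))
p,d,i=snap('wrist'); s=load('wrist'); W=cloud(s); z=W[...,2]; m=(z>.092)&(z<.1)&(np.hypot(W[...,0]-.565,W[...,1]-.161)<.03); print(cv2.minAreaRect((W[m][:,:2]*1000).astype(np.float32)))
E
```

```text
[0.56546416 0.16135642 0.1367227 ] [-0.005 -0.013 -0.012 -0.     0.002 -0.001]
to tab cm [ 0.00358356 -0.08564184] toolyaw 16.65218006959458
((565.5383911132812, 160.57803344726562), (17.652841567993164, 35.33521270751953), 15.87753677368164)
```

Aligned within 1 mm. Now lower onto the tab, then close.

Request:
step_arm([
  [[0,0,0],[0,-0.1,-1],0.6],
  [[0,0,0],[0,-0.1,-2.5],0.6],
  [[0,0,0],[0,-0.1,-4],0.6],
  [[0,0,0],[0,-0.1,-5.3],0.6],
  [[0,0,0],[0,-0.1,-6.1],0.6],
  [[0,0,0],[0,-0.1,-6.3],0.6],
  [[0,0,0],[0,-0.1,-6.3],0.6],
  [[0,0,0],[0,-0.1,-6.3],0.6],
])

```text
clock: 2.87
tcp_pos: [0.5658, 0.1597, 0.0736]
tcp_rot: [1.877, 2.518, 0.001]
force: [0.0, 0.4, 0.2]
grip_width: 0.6
finger_force: 0.0
```

Request:
step_arm([
  [[0,0,0],[0,0,0],0.3],
  [[0,0,0],[0,0,0],0.1],
  [[0,0,0],[0,0,0],0.1],
  [[0,0,0],[0,0,0],0.1],
  [[0,0,0],[0,0,0],0.1],
  [[0,0,0],[0,0,0],0.1],
  [[0,0,0],[0,0,0],0.1],
  [[0,0,0],[0,0,0],0.1],
])

```text
clock: 3.53
tcp_pos: [0.5652, 0.1597, 0.0731]
tcp_rot: [-1.878, -2.519, 0.0]
force: [-0.2, -0.0, 0.0]
grip_width: 0.098
finger_force: 0.0
```

The fingers closed to 0.098, but an 18 mm tab should have stopped them at about 0.21. Something's off, so I'll look.

```bash
python3 - <<'E'
from h import *
snap('wrist','wrist3'); s=load('wrist'); W=cloud(s); z=W[...,2]; st=status.observe(); print(st['tcp_pos'],st['grip_width'],st['finger_force'])
p,d,i=snap('scene'); W=cloud(load('scene'))
uv=proj(load('scene'),[.565,.16,.08])[0].astype(int); print(uv)
a,b=uv; cv2.imwrite('pics/sc3.png',cv2.resize(p[b-70:b+60,a-80:a+80,::-1],None,fx=4.5,fy=4.5,interpolation=cv2.INTER_CUBIC))
w=load('wrist')['p'][:,:,::-1]; 
E
```

```text
[0.56520859 0.15966099 0.07308225] 0.10142517056584356 0.0
[385 245]
```

View pics/sc3.png

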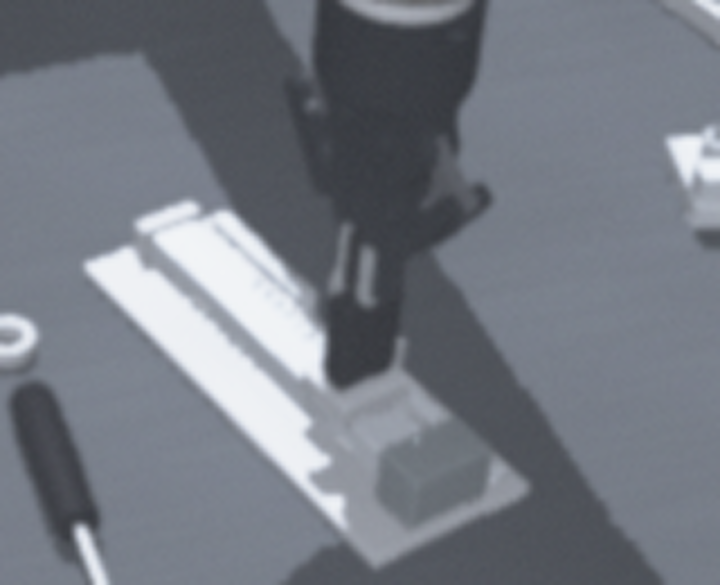

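View pics/wrist3.png

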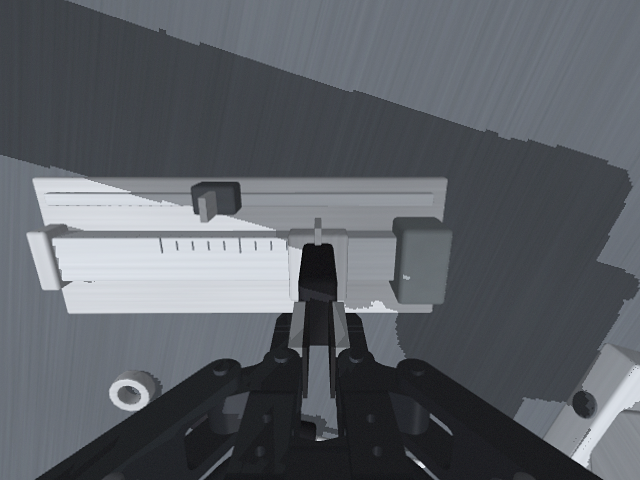

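The scene crop shows the fingers at the tab, low over the slide. In the wrist picture the tab's top is near (317,265) and the pads are around (297–345, 325). The gap there is about 29 px, or 15 mm or more, so the reading may not be linear in width. I'll close further and watch the force.

Request:
step_arm([
  [[0,0,0],[0,0,0],0],
  [[0,0,0],[0,0,0],0],
  [[0,0,0],[0,0,0],0],
  [[0,0,0],[0,0,0],0],
  [[0,0,0],[0,0,0],0],
  [[0,0,0],[0,0,0],0],
  [[0,0,0],[0,0,0],0],
  [[0,0,0],[0,0,0],0],
])

```text
clock: 4.3
tcp_pos: [0.5652, 0.1597, 0.0731]
tcp_rot: [1.878, 2.519, -0.0]
force: [-0.2, -0.3, 0.2]
grip_width: 0.003
finger_force: 0.0
```

The jaws shut on nothing. I'll find where the tab and the pads are in the depth picture.

```bash
python3 - <<'E'
from h import *
s=load('wrist'); W=cloud(s); z=W[...,2]; v,u=np.indices((480,640))
st=status.observe(); T=R.from_rotvec(st['tcp_rot'])
i=vision.camera_info('wrist'); print('cam in tool',T.inv().apply(i['origin']-st['tcp_pos']))
L=(W-st['tcp_pos'])@T.as_matrix()*1000
np.set_printoptions(linewidth=200,precision=0,suppress=True)
for r in range(240,420,10): print(r,[tuple(int(k) if k==k else 999 for k in L[r,c]) for c in (302,312,320,328,338)], z[r,320]*1000)
print('tcp px',proj(s,st['tcp_pos']),'tip',proj(s,st['tcp_pos']+T.apply([0,0,.014])), 'tab corners',proj(s,[[.5655,.1605,.096],[.5655-.0051,.1605+.0173,.096],[.5655+.0051,.1605-.0173,.096]]))
E
```

```text
cam in tool [ 0.08444911  0.0007296  -0.16657851]
240 [(18, -8, 33), (19, -2, 32), (22, 1, 22), (19, 6, 32), (18, 12, 32)] 50.2300714748844
250 [(15, -8, 25), (18, -2, 17), (18, 1, 17), (18, 6, 16), (12, 12, 31)] 55.67709777718199
260 [(17, -7, 3), (18, -2, 2), (18, 1, 1), (18, 5, 1), (6, 12, 32)] 71.7497933435571
270 [(17, -7, -9), (18, -2, -11), (18, 1, -10), (18, 5, -11), (0, 12, 32)] 83.95823713999309
280 [(17, -6, -20), (17, -2, -20), (17, 1, -21), (17, 5, -20), (-6, 12, 32)] 94.36202052578882
290 [(13, -6, -22), (13, -2, -22), (13, 1, -22), (13, 5, -22), (-13, 13, 32)] 95.62123873014156
300 [(7, -6, -21), (7, -2, -20), (8, 1, -21), (8, 5, -22), (-20, 13, 32)] 94.92524453194015
310 [(10, -6, -34), (2, -2, -21), (3, 1, -22), (5, 5, -26), (9, 9, -34)] 95.19840570214986
320 [(9, -5, -42), (-1, -2, -22), (-2, 1, -22), (0, 5, -26), (10, 8, -43)] 95.16273292901612
330 [(10, -5, -49), (-8, -2, -21), (-7, 1, -22), (-3, 5, -28), (10, 8, -51)] 95.49740873513556
340 [(10, -5, -57), (-13, -2, -21), (-12, 1, -22), (-7, 5, -29), (10, 7, -57)] 95.40279785480779
350 [(9, -4, -61), (-86, -4, 73), (-87, 2, 75), (-87, 8, 74), (9, 7, -60)] -2.271787834823874
360 [(5, -4, -62), (-95, -4, 73), (-97, 2, 74), (-96, 8, 74), (10, 7, -68)] -1.7721504656785236
370 [(1, -5, -61), (-106, -4, 74), (-106, 2, 74), (-107, 8, 75), (10, 6, -73)] -1.8753586476470963
380 [(-1, -5, -63), (-116, -4, 75), (-115, 2, 73), (-116, 8, 75), (4, 7, -71)] -0.5518465524354255
390 [(-5, -5, -64), (-127, -4, 75), (-126, 2, 74), (-125, 8, 73), (0, 7, -71)] -1.8078319576063095
400 [(-136, -12, 74), (-136, -4, 74), (-136, 2, 74), (-136, 9, 74), (-3, 7, -70)] -1.2539581361904195
410 [(-147, -13, 74), (-146, -4, 74), (-147, 2, 74), (-147, 9, 74), (-7, 7, -70)] -1.755618507188056
tcp px [[317. 294.]] tip [[317. 283.]] tab corners [[318. 315.]
 [318. 280.]
 [318. 349.]]
```

The depth picture shows the tab exactly below the TCP, but the fingers end above its top (96 mm). The fingertips are not where the TCP description puts them, so I'll measure them with the jaws shut.

```bash
python3 - <<'E'
from h import *
from h import *
p,d,i=snap('wrist'); s=load('wrist'); W=cloud(s); st=status.observe(); T=R.from_rotvec(st['tcp_rot'])
L=(W-st['tcp_pos'])@T.as_matrix()*1000
for r in list(range(270,350,6)): print(r,[tuple(int(k) if k==k else 999 for k in L[r,c]) for c in (290,300,308,314,318,322,328,336,346)])
m=(np.abs(L[...,1])<25)&(np.abs(L[...,0])<20)&(L[...,2]<-25)
print('lowest finger z tool pct',np.nanpercentile(L[...,2][m],[50,90,99,99.9]))
top,dt,_=snap('top'); Wt=cloud(load('top')); print(st['joint_pos'],st['tcp_pos'])
# forward check: scene camera view of finger points
snap('scene'); Ws=cloud(load('scene')); Ls=(Ws-st['tcp_pos'])@T.as_matrix()*1000
m=(np.abs(Ls[...,0])<14)&(np.abs(Ls[...,1])<40)
for a in range(-100,40,6):
    k=m&(Ls[...,2]>=a)&(Ls[...,2]<a+6)
    if k.any(): print(a,k.sum(),np.percentile(Ls[...,1][k],[5,50,95]).round(),load('scene')['p'][k].mean(0).round())
E
```

```text
270 [(0, -16, 31), (16, -8, -6), (18, -4, -10), (17, -1, -9), (18, 0, -10), (18, 2, -10), (18, 5, -11), (999, 999, 999), (0, 17, 32)]
276 [(-3, -16, 32), (17, -7, -15), (17, -3, -17), (18, -1, -19), (18, 0, -17), (18, 2, -18), (18, 5, -17), (15, 9, -12), (-4, 17, 32)]
282 [(-8, -16, 32), (16, -7, -19), (16, -3, -21), (17, -1, -22), (16, 0, -21), (16, 2, -21), (16, 5, -20), (15, 8, -17), (-8, 17, 32)]
288 [(-12, -16, 33), (13, -7, -20), (14, -3, -22), (13, -1, -21), (13, 0, -21), (14, 2, -22), (13, 5, -21), (12, 8, -19), (-12, 17, 32)]
294 [(-16, -16, 32), (10, -7, -21), (10, -3, -21), (11, -1, -22), (11, 0, -22), (11, 2, -21), (11, 5, -22), (9, 8, -19), (-17, 18, 33)]
300 [(-38, -19, 65), (7, -7, -21), (7, -3, -21), (7, -1, -21), (8, 0, -21), (8, 2, -22), (7, 5, -20), (6, 8, -19), (-38, 21, 65)]
306 [(-43, -20, 66), (4, -7, -20), (10, -3, -31), (10, -1, -31), (10, 0, -31), (10, 2, -31), (10, 4, -31), (3, 9, -18), (-43, 21, 66)]
312 [(-48, -20, 66), (1, -7, -20), (10, -3, -36), (10, 0, -36), (10, 0, -36), (10, 2, -36), (10, 4, -36), (0, 9, -18), (-48, 21, 66)]
318 [(6, -11, -35), (6, 
[... 1136 characters left out ...]
30 [-31.  -3.  26.] [65. 68. 74.]
-70 12 [-11.   2.  12.] [74. 78. 84.]
-64 23 [-13.  -1.  12.] [ 93.  97. 104.]
-58 27 [-7.  6. 13.] [86. 90. 97.]
-52 29 [-11.   7.  13.] [ 89.  93. 100.]
-46 25 [-8.  4. 11.] [ 92.  96. 103.]
-40 24 [-7.  5. 11.] [ 98. 102. 109.]
-34 10 [-6.  5.  7.] [106. 110. 117.]
-28 36 [-9.  3.  6.] [76. 78. 84.]
-22 19 [5. 6. 8.] [58. 60. 66.]
-16 20 [4. 6. 8.] [58. 60. 66.]
-10 20 [5. 6. 7.] [58. 60. 66.]
-4 19 [5. 7. 8.] [59. 61. 66.]
2 17 [5. 6. 8.] [59. 61. 66.]
8 17 [5. 6. 7.] [59. 61. 67.]
14 18 [5. 6. 7.] [60. 62. 67.]
20 18 [5. 6. 8.] [70. 73. 78.]
26 54 [ 4.  9. 16.] [136. 140. 149.]
32 18 [13. 15. 17.] [143. 146. 155.]
38 38 [-39.  16.  35.] [163. 168. 177.]
```

Both cameras agree that the shut fingertips end about 30 mm behind the reported TCP, not 14 mm ahead. The tool is effectively 44 mm shorter than described. Sideways, it is correct. I'll open and go 44 mm lower; the true tips will still be at about 59 mm.

Request:
step_arm([
  [[0,0,0],[0,0,0],0.6],
  [[0,0,0],[0,0,0],0.6],
  [[0,0,0],[0,0,0],0.6],
  [[0,0,0],[0,0,0],0.6],
  [[0,0,0],[0,0,0],0.6],
  [[0,0,0],[0,0,0],0.6],
  [[0,0,0],[0,0,0],0.6],
  [[0,0,0],[0,0,0],0.6],
])

```text
clock: 5.12
tcp_pos: [0.5652, 0.1596, 0.0731]
tcp_rot: [-1.878, -2.519, 0.0]
force: [0.4, 0.4, 0.1]
grip_width: 0.599
finger_force: 0.0
```

Request:
step_arm([
  [[0,0,0],[0,0,-0.6],0.6],
  [[0,0,0],[0,0,-1.4],0.6],
  [[0,0,0],[0,0,-2.2],0.6],
  [[0,0,0],[0,0,-3],0.6],
  [[0,0,0],[0,0,-3.8],0.6],
  [[0,0,0],[0,0,-4.3],0.6],
  [[0,0,0],[0,0,-4.3],0.6],
  [[0,0,0],[0,0,-4.3],0.6],
])

```text
clock: 5.78
tcp_pos: [0.5649, 0.1596, 0.0295]
tcp_rot: [-1.877, -2.518, 0.001]
force: [0.9, 0.2, 0.3]
grip_width: 0.601
finger_force: 0.0
```

Request:
step_arm([
  [[0,0,0],[0,0,0],0.3],
  [[0,0,0],[0,0,0],0.1],
  [[0,0,0],[0,0,0],0.1],
  [[0,0,0],[0,0,0],0.1],
  [[0,0,0],[0,0,0],0.1],
  [[0,0,0],[0,0,0],0.1],
  [[0,0,0],[0,0,0],0.1],
  [[0,0,0],[0,0,0],0.1],
])

```text
clock: 6.45
tcp_pos: [0.5647, 0.1595, 0.0307]
tcp_rot: [-1.877, -2.519, 0.001]
force: [-3.1, -1.3, 5.0]
grip_width: 0.203
finger_force: 60.1
```

Gripped at 0.203, which is the 18 mm of the tab, at 60 N. Now pull 62.5 mm along the rail.

Request:
step_arm([
  [[0,0,0],[-0.5,-0.15,0],0.1],
  [[0,0,0],[-1.4,-0.42,0],0.1],
  [[0,0,0],[-2.4,-0.72,0],0.1],
  [[0,0,0],[-3.4,-1.01,0],0.1],
  [[0,0,0],[-4.4,-1.31,0],0.1],
  [[0,0,0],[-5.3,-1.58,0],0.1],
  [[0,0,0],[-5.8,-1.73,0],0.1],
  [[0,0,0],[-6.0,-1.79,0],0.1],
])

```text
clock: 7.12
tcp_pos: [0.5079, 0.1424, 0.0308]
tcp_rot: [1.876, 2.514, 0.008]
force: [6.3, 4.3, -0.7]
grip_width: 0.198
finger_force: 59.3
```

Request:
step_arm([
  [[0,0,0],[0,0,0],0.1],
  [[0,0,0],[0,0,0],0.1],
  [[0,0,0],[0,0,0],0.1],
  [[0,0,0],[0,0,0],0.1],
  [[0,0,0],[0,0,0],0.1],
  [[0,0,0],[0,0,0],0.1],
  [[0,0,0],[0,0,0],0.1],
  [[0,0,0],[0,0,0],0.1],
])

```text
clock: 7.78
tcp_pos: [0.5077, 0.1423, 0.0307]
tcp_rot: [1.876, 2.516, 0.006]
force: [4.1, 2.6, 2.9]
grip_width: 0.204
finger_force: 59.9
```

```bash
python3 - <<'E'
from h import *
p,d,i=snap('wrist','wrist4'); s=load('wrist'); W=cloud(s); z=W[...,2]
a=np.radians(16.6); ex=np.array([np.cos(a),np.sin(a)]); ey=np.array([-ex[1],ex[0]])
X=W[...,:2]@ex; Y=W[...,:2]@ey; print(status.observe()['tcp_pos'])
for nm,lo,hi in (('set',.0225,.038),('slide',.0115,.0207)):
    m=(z>.047)&(z<.055)&(Y>lo)&(Y<hi)&(X>.49)&(X<.6); print(nm,m.sum(),X[m].min(),X[m].max(),np.median(X[m]),np.median(Y[m]))
u,v=proj(s,[.5033,.150,.052])[0].astype(int); a0=max(0,u-110);b0=max(0,v-80)
print(a0,b0); cv2.imwrite('pics/crop4.png',cv2.resize(p[b0:b0+160,a0:a0+220,::-1],None,fx=3.6,fy=3.6,interpolation=cv2.INTER_CUBIC))
E
```

```text
[0.50765546 0.14229937 0.03072   ]
set 323 0.5228918559981828 0.52686422185075 0.5250783609964365 0.031531653802222406
slide 178 0.5259007150651822 0.5295147269804699 0.5277023375327189 0.016405555749168813
202 218
```

View pics/crop4.png

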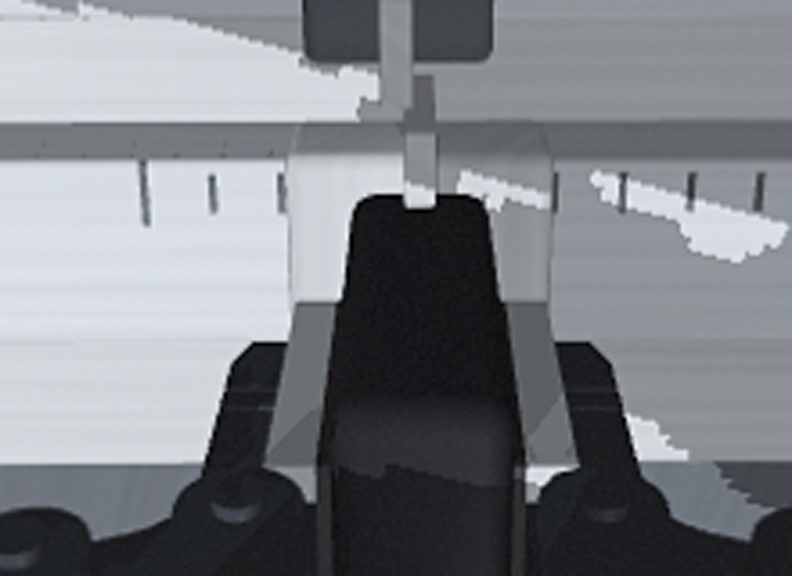

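The crop shows the slide's blade at about (420,130) in the crop, just to the right of the set blade at about (396,60). It is 2.6 mm short, so I'll pull a little more and then let go.

Request:
step_arm([
  [[0,0,0],[-0.1,-0.03,0],0.1],
  [[0,0,0],[-0.2,-0.06,0],0.1],
  [[0,0,0],[-0.22,-0.07,0],0.1],
  [[0,0,0],[-0.22,-0.07,0],0.1],
  [[0,0,0],[-0.22,-0.07,0],0.1],
  [[0,0,0],[-0.22,-0.07,0],0.1],
  [[0,0,0],[-0.22,-0.07,0],0.1],
  [[0,0,0],[-0.22,-0.07,0],0.1],
])

```text
clock: 8.5
tcp_pos: [0.506, 0.1418, 0.0307]
tcp_rot: [1.876, 2.515, 0.007]
force: [5.0, 5.0, 2.6]
grip_width: 0.203
finger_force: 59.7
```

Request:
step_arm([
  [[0,0,0],[0,0,0],0.2],
  [[0,0,0],[0,0,0],0.3],
  [[0,0,0],[0,0,0],0.4],
  [[0,0,0],[0,0,0],0.55],
  [[0,0,0],[0,0,0],0.55],
  [[0,0,0],[0,0,0],0.55],
  [[0,0,0],[0,0,0],0.55],
  [[0,0,0],[0,0,0],0.55],
])

```text
clock: 9.17
tcp_pos: [0.5028, 0.141, 0.03]
tcp_rot: [-1.878, -2.518, 0.0]
force: [-0.2, 0.9, 0.0]
grip_width: 0.549
finger_force: 0.0
```

```bash
python3 - <<'E'
from h import *
p,d,i=snap('wrist'); s=load('wrist'); W=cloud(s); z=W[...,2]
a=np.radians(16.6); ex=np.array([np.cos(a),np.sin(a)]); ey=np.array([-ex[1],ex[0]])
X=W[...,:2]@ex; Y=W[...,:2]@ey; st=status.observe(); print(st['tcp_pos'],st['finger_force'],st['force'],st['clock'])
for nm,lo,hi in (('set',.0225,.038),('slide',.0115,.0207)):
    m=(z>.047)&(z<.055)&(Y>lo)&(Y<hi)&(X>.49)&(X<.6); print(nm,m.sum(),X[m].min(),X[m].max(),np.median(X[m]),np.median(Y[m]))
m=(z>.09)&(z<.1)&(abs(X-.526)<.015)&(abs(Y+.008)<.025); print('tab top',X[m].min(),X[m].max()); print('tcp X',st['tcp_pos'][:2]@ex)
E
```

```text
[0.50290965 0.14101763 0.03008279] 0.0 [-0.17724152 -0.05537382 -0.53332299] 9.2167
set 295 0.5232388325762943 0.5267559385067634 0.5249618672103328 0.031652785267074816
slide 179 0.524129365272545 0.5277405495158817 0.5259079558863438 0.016409790987936337
tab top 0.517110591708747 0.5350764430214554
tcp X 0.522236764209826
```

Level within 1 mm and released. Now go straight up, then over to the knob, turning by +59.6°.

Request:
step_arm([
  [[0,0,0],[0,0,1],0.55],
  [[0,0,0],[0,0,3],0.55],
  [[0,0,0],[0,0,6],0.55],
  [[0,0,0],[0,0,9],0.55],
  [[0,0,0],[0,0,12],0.55],
  [[0,0,4],[-0.2,-2,14.5],0.6],
  [[0,0,10],[-0.4,-5,15],0.6],
  [[0,0,16],[-0.6,-8,15],0.6],
])

```text
clock: 9.88
tcp_pos: [0.4986, 0.0607, 0.1835]
tcp_rot: [1.495, 2.756, 0.004]
force: [0.4, -0.4, -0.3]
grip_width: 0.599
finger_force: 0.0
```

Request:
step_arm([
  [[0,0,6.5],[-0.3,-3.5,0],0.6],
  [[0,0,13],[-0.6,-7,0],0.6],
  [[0,0,19.5],[-0.9,-10.5,0],0.6],
  [[0,0,26],[-1.2,-14,0],0.6],
  [[0,0,32],[-1.5,-17.5,0],0.6],
  [[0,0,38],[-1.8,-21,0],0.6],
  [[0,0,43.5],[-2,-24.5,0],0.6],
  [[0,0,43.5],[-2,-27.3,0],0.6],
])

```text
clock: 10.55
tcp_pos: [0.4764, -0.2145, 0.181]
tcp_rot: [0.377, 3.118, -0.001]
force: [0.7, 1.2, -0.1]
grip_width: 0.598
finger_force: 0.0
```

Request:
step_arm([
  [[0,0,0],[0,0,0],0.6],
  [[0,0,0],[0,0,0],0.6],
  [[0,0,0],[0,0,0],0.6],
  [[0,0,0],[0,0,0],0.6],
  [[0,0,0],[0,0,0],0.6],
  [[0,0,0],[0,0,0],0.6],
  [[0,0,0],[0,0,0],0.6],
  [[0,0,0],[0,0,0],0.6],
])

```text
clock: 11.22
tcp_pos: [0.4771, -0.2113, 0.1802]
tcp_rot: [-0.379, -3.119, -0.0]
force: [-0.1, -0.4, 0.0]
grip_width: 0.6
finger_force: 0.0
```

```bash
python3 - <<'E'
from h import *
p,d,i=snap('wrist','wrist5'); s=load('wrist'); W=cloud(s); z=W[...,2]; st=status.observe()
m=(z>.115)&(z<.132)&(np.hypot(W[...,0]-.477,W[...,1]+.215)<.05)
r=cv2.minAreaRect((W[m][:,:2]*1000).astype(np.float32)); print(m.sum(),r,np.median(z[m]))
print('toolyaw',np.degrees(np.arctan2(*R.from_rotvec(st['tcp_rot']).as_matrix()[[1,0],1])),st['tcp_pos'],st['joint_pos'],st['qd'].max())
print('shift cm',np.array(r[0])/10-st['tcp_pos'][:2]*100)
# dial circle
m=(z>.07)&(z<.085)&(np.hypot(W[...,0]-.477,W[...,1]+.215)<.06); print('dial',cv2.minEnclosingCircle((W[m][:,:2]*1000).astype(np.float32)))
E
```

```text
1822 ((475.22735595703125, -216.9862518310547), (15.682178497314453, 55.56158447265625), 76.28413391113281) 0.12263777128708209
toolyaw 76.1336115753572 [ 0.47710743 -0.21146815  0.18013969] [-6.31541899e-01  4.24730452e-01  1.71786354e+00 -1.30057690e-06
  9.99051414e-01 -1.96032339e+00] 0.002099613023252453
shift cm [-0.18800697 -0.55180997]
dial ((475.9430236816406, -216.80052185058594), 44.991188049316406)
```

View pics/wrist5.png

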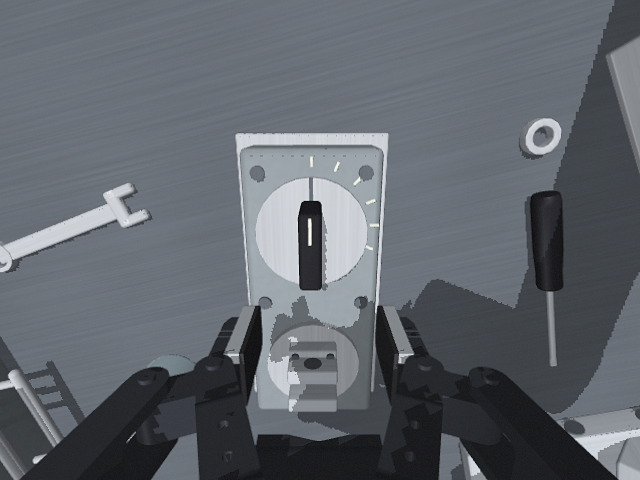

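The wrist picture shows the knob bar centred near (310,246), with the dial marks running clockwise to the right. Depth puts the axis at (0.4755, −0.217) and the bar across the jaws. Shift and lower, so the true tips end at about 88 mm.

Request:
step_arm([
  [[0,0,0],[-0.1,-0.3,-1],0.6],
  [[0,0,0],[-0.17,-0.54,-2.5],0.6],
  [[0,0,0],[-0.17,-0.54,-4.5],0.6],
  [[0,0,0],[-0.17,-0.54,-6.5],0.6],
  [[0,0,0],[-0.17,-0.54,-8.5],0.6],
  [[0,0,0],[-0.17,-0.54,-10.5],0.6],
  [[0,0,0],[-0.17,-0.54,-11.8],0.6],
  [[0,0,0],[-0.17,-0.54,-12.2],0.6],
])

```text
clock: 11.93
tcp_pos: [0.4737, -0.2165, 0.0553]
tcp_rot: [-0.38, -3.114, -0.004]
force: [0.6, 0.7, -0.0]
grip_width: 0.602
finger_force: 0.0
```

Request:
step_arm([
  [[0,0,0],[0,0,0],0.6],
  [[0,0,0],[0,0,0],0.4],
  [[0,0,0],[0,0,0],0.2],
  [[0,0,0],[0,0,0],0.05],
  [[0,0,0],[0,0,0],0.05],
  [[0,0,0],[0,0,0],0.05],
  [[0,0,0],[0,0,0],0.05],
  [[0,0,0],[0,0,0],0.05],
])

```text
clock: 12.6
tcp_pos: [0.4761, -0.2173, 0.0592]
tcp_rot: [0.38, 3.116, -0.001]
force: [1.0, 3.4, 6.7]
grip_width: 0.18
finger_force: 59.5
```

```bash
python3 - <<'E'
from h import *
st=status.observe(); print({k:np.round(st[k],3) for k in ('tcp_pos','tcp_rot','force','wrist_torque','grip_width','finger_force')})
print('toolyaw',np.degrees(np.arctan2(*R.from_rotvec(st['tcp_rot']).as_matrix()[[1,0],1])))
E
```

```text
{'tcp_pos': array([ 0.476, -0.217,  0.059]), 'tcp_rot': array([ 3.800e-01,  3.116e+00, -1.000e-03]), 'force': array([0.965, 3.413, 6.698]), 'wrist_torque': array([ 0.465, -0.211,  0.044]), 'grip_width': np.float64(0.18), 'finger_force': np.float64(59.463)}
toolyaw 76.08560743345917
```

Gripped, with width 0.18 matching the 16 mm bar. Now turn clockwise in two calls.

Request:
step_arm([
  [[0,0,-2],[0,0,0],0.05],
  [[0,0,-6],[0,0,0],0.05],
  [[0,0,-11],[0,0,0],0.05],
  [[0,0,-16],[0,0,0],0.05],
  [[0,0,-21],[0,0,0],0.05],
  [[0,0,-26],[0,0,0],0.05],
  [[0,0,-31],[0,0,0],0.05],
  [[0,0,-36],[0,0,0],0.05],
])

```text
clock: 13.27
tcp_pos: [0.4756, -0.218, 0.0591]
tcp_rot: [1.329, 2.845, -0.002]
force: [-0.4, -0.6, 5.4]
grip_width: 0.176
finger_force: 59.5
```

Request:
step_arm([
  [[0,0,-5],[0,0,0],0.05],
  [[0,0,-10],[0,0,0],0.05],
  [[0,0,-15],[0,0,0],0.05],
  [[0,0,-20],[0,0,0],0.05],
  [[0,0,-25],[0,0,0],0.05],
  [[0,0,-29],[0,0,0],0.05],
  [[0,0,-31],[0,0,0],0.05],
  [[0,0,-31.5],[0,0,0],0.05],
])

```text
clock: 13.93
tcp_pos: [0.4749, -0.2182, 0.0591]
tcp_rot: [2.048, 2.381, -0.003]
force: [-3.0, 0.1, 7.1]
grip_width: 0.178
finger_force: 59.6
```

Request:
step_arm([
  [[0,0,0],[0,0,0],0.05],
  [[0,0,0],[0,0,0],0.05],
  [[0,0,0],[0,0,0],0.05],
  [[0,0,0],[0,0,0],0.05],
  [[0,0,0],[0,0,0],0.05],
  [[0,0,0],[0,0,0],0.05],
  [[0,0,0],[0,0,0],0.05],
  [[0,0,0],[0,0,0],0.05],
])

```text
clock: 14.6
tcp_pos: [0.4749, -0.2183, 0.0592]
tcp_rot: [2.046, 2.382, -0.003]
force: [-3.1, -1.4, 7.4]
grip_width: 0.179
finger_force: 59.6
```

```bash
python3 - <<'E'
from h import *
snap('top'); s=load('top'); p,d,i=snap('wrist'); st=status.observe(); print({k:np.round(st[k],3) for k in ('clock','tcp_pos','force','wrist_torque','grip_width','finger_force','qd')})
print('toolyaw',np.degrees(np.arctan2(*R.from_rotvec(st['tcp_rot']).as_matrix()[[1,0],1])))
s=load('wrist'); W=cloud(s); z=W[...,2]; g=s['p'].mean(-1)
m=(z>.112)&(z<.128)&(g<70)&(np.hypot(W[...,0]-.476,W[...,1]+.217)<.035); print('bar top seen',m.sum(),cv2.minAreaRect((W[m][:,:2]*1000).astype(np.float32)))
s=load('top'); W=cloud(s); z=W[...,2]
m=(z>.042)&(z<.06)
m=(z>.07)&(z<.11)&(np.hypot(W[...,0]-.612,W[...,1]+.25)<.05); print('workpiece rect (top)',m.sum(),cv2.minAreaRect((W[m&(z>.085)][:,:2]*1000).astype(np.float32)))
a=np.radians(16.6); ex=np.array([np.cos(a),np.sin(a)])
m=(z>.088)&(z<.1)&(np.hypot(W[...,0]-.506,W[...,1]-.142)<.04); print('tab', np.array(cv2.minAreaRect((W[m][:,:2]*1000).astype(np.float32))[0])@ex)
cv2.imwrite('pics/wrist6.png',p[:,:,::-1])
E
```

```text
{'clock': np.float64(14.7), 'tcp_pos': array([ 0.475, -0.218,  0.059]), 'force': array([-2.858, -0.547,  7.869]), 'wrist_torque': array([-0.136,  0.506,  0.118]), 'grip_width': np.float64(0.18), 'finger_force': np.float64(59.636), 'qd': array([-0.001, -0.   ,  0.   , -0.001, -0.   ,  0.   ])}
toolyaw 8.677464699731448
bar top seen 7539 ((473.67645263671875, -214.291259765625), (53.29377746582031, 48.110862731933594), 62.403648376464844)
workpiece rect (top) 228 ((610.3795776367188, -249.0092010498047), (44.59897994995117, 45.17247009277344), 9.47529411315918)
tab 527.3432524120486
```

View pics/wrist6.png

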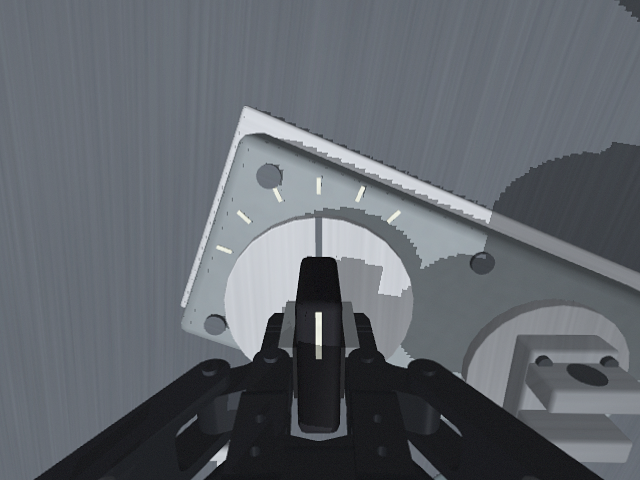

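The wrist picture shows the bar gripped between the pads. The dial line at (319,235) points at the mark at (319,184), the third after home (223,248). The tool has turned 67.4° and is still, with a 60 N grip. The slide is unmoved, so I'm handing in.

```bash
python3 -c "
from workcell import workorder; print(workorder.sign_off())"
```

```text
the job is handed in; nothing more can be done
None
```

The job is handed in: the slide is released with its pointer within about 1 mm of the set pointer, and the knob is held still at its third stop (about 67.4°) with a 60 N grip; no verdict came back.

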